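# Strike the inspection stamp on a rafter cleat

### The job

The rafter cleat in the red bench vise has passed inspection. Take the blue automatic stamp from its pipe stub and strike it inside the white paint spot on the flat seat first, then inside the one on the sloping plate: set it square to each plate, press steadily until the nose has gone in far enough to fire, and lift it straight off without sliding. Then stand the stamp upright in its own pipe stub again and let go, leaving everything else as it is.

Things in the scene. Friction and masses are not known exactly. Their poses are not given: they have to be found in the camera images.
- stamp: automatic stamp, 134 mm long, 0.22 kg, round about its z axis (+z: top end; die points to -z), upright in one of the stubs. Origin on the axis at the underside of its 42 mm steel collar (z 0 to 6 mm), which rests on the rim. Above: blue barrel 25 mm thick to z 85, brass cap to 98. Below: 20 mm thick sleeve to z -12, then 14 mm thick spring nose; die face at z -36 when the nose is out
- stamp_nose (a joint): how far the stamp's nose is pushed in, m: 0 is out, hard stop at 0.014. Spring about 3 N at first plus 0.7 N per mm; the stamp fires (marks) when 0.009 is passed, at about 9.3 N, and the spring brings the nose back out
- stamp_die: brass die at the tip of the nose, a flat round face 12 mm across. Origin at the centre of that face, z along the stamp's axis towards its top
- cleat: rafter cleat of grey 8 mm steel plate, fixed in the vise: level seat 78 mm deep (to -x), plate rising at 35 degrees for 90 mm (to +x), both 120 mm wide, and an 8 mm gusset at y = 0 in their corner, 36 mm out along both, 14 mm high. Origin: middle of the corner line, upper side, 180 mm above the table; z up, y along that line
- spot_flat (a point): centre of the round white paint spot, 30 mm across, on the flat seat; z is the outward normal (up). 42 mm in front of the corner line (cleat -x) and 31 mm to cleat +y
- spot_slope (a point): centre of the round white paint spot, 30 mm across, on the sloping plate; z is the plate's outward normal (35 degrees from vertical, leaning to cleat -x, which is roughly towards the robot), y is level along the plate. 50 mm up the slope from the corner line and 31 mm to cleat -y
- vise: red bench vise with 100 mm jaws, fixed. Origin on the table below the clamping plane; screw and tommy bar to its -x (out to 220 mm), anvil end to its +x (out to 140 mm); jaws' top 148 mm above the table; at most 110 mm wide, but 190 mm at its foot and at the tommy bar (height 76 mm)
- stand: tool stand, fixed: flat steel bar 60 x 220 x 8 mm with three upright pipe stubs 40 mm outside, 30 mm bore, in a row along its y at y = -70, 0 and 70 mm; rims 60 mm above the table. Origin on the table under the middle stub
- chisel: cold chisel with yellow hand guard, in another stub of the stand; origin at the underside of the guard (48 mm across) on the rim; it stands 87 mm above the rim
- screwdriver: stubby screwdriver with orange handle, 34 mm thick, in another stub of the stand; origin at the underside of its collar (42 mm across) on the rim; it stands 82 mm above the rim
- paint_can: upright paint spray can, 64 mm across, 190 mm tall, loose; origin under its middle
- tube_offcut: upright offcut of 50 mm square tube, 130 mm tall, loose; origin under its middle
- grinder: angle grinder lying with its 125 mm disc upward, green body along its x, about 310 mm long and 70 mm high, loose; origin on the table under the body
- wire_brush: wooden wire brush, 270 mm along its x, 36 mm high, loose; origin on the table near its middle
- chip_hammer: welder's chipping hammer lying flat, handle 220 mm towards its -x, head 150 mm along its y, loose; origin on the table under the head
- magnet: red arrow-shaped welding magnet lying flat, about 100 mm across and 20 mm high, loose; origin on the table under its middle
There are look-alikes about, which are no part of the job. Leave any pink or turquoise look-alike of the stamp alone.

How it is judged:
By the outcome, as a careful person would: the job done as asked, in the order asked, and still so for the second after the job is handed in, with the robot touching nothing.
It also fails if it takes over 58 s, if anything falls off the work surface, if the arm or the gripper's body presses on something with over 40 N, if the wrist force passes 120 N, or if a joint passes its speed limit or range.

### The arm

A 6-joint arm with a two-finger parallel gripper is mounted at the origin on the work surface. World frame = base frame: x ahead of the robot, y to its left, z up, the work surface at z = 0. Lengths are in m, angles in rad, forces in N, time in s.
With the tool pointing down it reaches from about 0.375 to 0.975 m from the base axis. Payload 3.8 kg.
Tool frame: the origin (TCP) lies midway between the tips of the shut fingers; the grasp point (between the pads) lies 19 mm behind it; z points along the fingers, y is the line along which they close (so a half turn about z gives the same grasp; the last joint's range is limited). The gripper opens to 88 mm and grips with 3 to 60 N. Pads are 18 mm wide; open, the fingers measure 123 mm over their backs; the gripper's body (75 mm by 187 mm) begins 45 mm behind the grasp point.
Start: joints at [1.124, 0.264, 1.604, -0, 1.274, -0.037], TCP at [0.269, 0.619, 0.215] pointing down, gripper open.
Joint ranges: [-2.63, 2.63], [-0.94, 2.18], [0.31, 2.57], [-1.31, 4.45], [0, 2.66], [-2.55, 2.55]. Speed limits (rad/s): [2.57, 2.57, 3.14, 3.14, 3.14, 3.14].

### API

Orientations are given as a 3x3 rotation matrix whose columns are the frame's x, y, z axes.
In Python, from plant import ctrl, get_image, camera_params gives the robot as it stands. The module is installed in compiled form; this text tells all that it offers.
- The arm moves only by the tool jog_arm, never from a script. Its argument "commands" is a list of rows, each a list of 6 numbers: the shift along the world's x, y, z in mm, then the turn, a rotation vector about the world's x, y, z in degrees. In form: [[dx, dy, dz, ax, ay, az], ...]. A call has 1 to 12 rows; each row is the pose to reach, as a shift and turn from the pose commanded when the call began; what a row does not reach only later rows make up. A row lasts 1/8 s, in which the tool goes at most 62.5 mm and 10.7 degrees, less where a joint would pass 70% of its speed; a pose out of reach is approached as far as the arm can. A call with a gripper value outside its range is refused whole. "grip" is the opening, from 0 (shut) to 1 (fully open), set as the call begins (left out, the last holds). The fingers move at their own pace and stop on an object; "grip_force" is the grip in N (left out, the last holds). Time passes only in rows, so rows that repeat a pose let the fingers close. It gives the time, the measured TCP pose, the force, the opening and the grip force at its end, in the units of the state.
- ctrl.sense(): the state, without advancing time (a new reading comes with each control period).
- get_image(name): name is "scene" or "top"; returns (picture, depth): 384x512x3 uint8, blue, green, red; 384x512 float32, m along the optical axis (not along the pixel's ray), 0 where there is no reading.
- camera_params(name): a dict with "fx", "fy", "cx", "cy" (pixels), "k1" (the pictures are not rectified: a ray, as slopes to the right and down, at radius r is drawn at 1 + k1 r^2 times it, then the intrinsics apply), "R" (3x3) and "t" (3): a world point X has camera coordinates R X + t. Camera axes: x right, y down, z forward; pixel columns grow to the right and rows downward; lengths in m; the calibration is good to about 2 mm. A picture is of the moment at which its call begins. camera_params takes no time and is no camera call.
- ctrl.close_job(): hands the job in; it is judged then, once.
The state is a dict: "time_s": time; "q": joint angles; "qd": joint speeds; "joint_efforts": joint torques, N m; "ee_pos": TCP position; "tcp_rot": TCP orientation; "force": force on the tool from outside, world axes, zero at the start; "moment": the same for the moment, N m; "finger_gap": finger opening in m; "grasp_force": force on a finger pad.
Only numpy, scipy, OpenCV 4.12 (cv2) and the standard library are available. Lean on these libraries where they do the work, as an engineer would, in place of code of your own. Each camera call takes 0.05 s, during which the arm holds its last target. There are 200 camera calls.

## Working session

There is one attempt and no reset: what is moved stays moved. The work goes in short steps, Python scripts to look and compute and a tool call to move; the robot and the scene stay as the last step left them, time stands still between calls to the robot, and variables do not carry over. Pictures are saved under pics/ and viewed, at most 10 in all, crops included, and the job is handed in when it is done.

Besides the shell and the picture viewer there is one more tool, called after "Request:" as a command line: name --pt "numbers of a row" for each row, then --argument value for the rest. jog_arm: Moves the arm, as the interface text tells. Its arguments: {"type":"object","properties":{"commands":{"type":"array","items":{"type":"array","items":{"type":"number"}}},"grip":{"type":"number"},"grip_force":{"type":"number"}},"required":["commands"]}

```bash
mkdir -p pics
cat > h.py <<'E'
import numpy as np, cv2
from plant import ctrl,get_image,camera_params
def cloud(name,save=None):
    im,d=get_image(name); c=camera_params(name)
    if save: cv2.imwrite('pics/'+save,im)
    K=np.array([[c['fx'],0,c['cx']],[0,c['fy'],c['cy']],[0,0,1.]])
    v,u=np.mgrid[:384,:512]
    p=cv2.undistortPoints(np.stack([u,v],-1).reshape(-1,1,2).astype(float),K,np.array([c['k1'],0,0,0.])).reshape(384,512,2)
    R=np.array(c['R']);t=np.array(c['t'])
    ray=np.dstack([p,np.ones((384,512))])@R   # world dir
    C=-R.T@t
    P=C+ray*d[...,None]; P[d==0]=np.nan
    return im,d,P,ray,C
def onplane(C,ray,z): return C+ray*((z-C[2])/ray[2])
E
python3 - <<'E'
from h import *
for n in('scene','top'):
    im,d,P,ray,C=cloud(n,n+'0.png'); print(n,C,(d==0).mean()); np.savez(n+'0',im=im,P=P,ray=ray,C=C)
    print(camera_params(n)['k1'],camera_params(n)['fx'])
print(ctrl.sense())
E
```

```text
scene [ 1.29239552 -0.74470136  0.81553043] 0.032023111979166664
-0.13561713121767452 400.1854871230463
top [0.27872567 0.02636446 1.3792874 ] 0.004069010416666667
-0.016851890432782665 391.9558341397292
{'time_s': 0.1, 'q': array([ 1.12409342e+00,  2.64662961e-01,  1.60522221e+00,  5.99300097e-06,
        1.27368532e+00, -3.68930422e-02]), 'qd': array([ 0.00109814, -0.00291719, -0.00084361,  0.00169563, -0.00029352,
       -0.00097162]), 'joint_efforts': array([ 1.19250733e-03, -5.03621328e+01, -3.58072007e+01,  7.32438359e-02,
        2.34050746e-02, -5.49849847e-05]), 'ee_pos': array([0.26864568, 0.61849718, 0.21333078]), 'tcp_rot': array([[-9.17195862e-01,  3.98435705e-01, -8.59583067e-04],
       [ 3.98436625e-01,  9.17194136e-01, -1.78129010e-03],
       [ 7.86749701e-05, -1.97628129e-03, -9.99998044e-01]]), 'force': array([ 0.14594289, -0.00667168, -0.06299422]), 'moment': array([-0.02380215, -0.00136254,  0.00789888]), 'grasp_force': 0.0, 'finger_gap': 0.08815845087371853}
```

View pics/scene0.png

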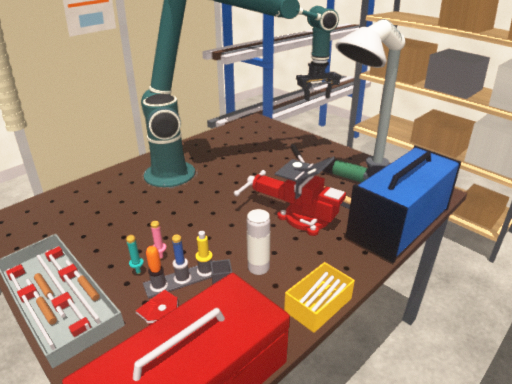

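View pics/top0.png

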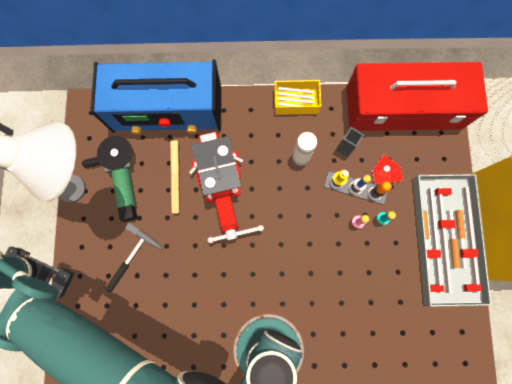

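Scene view: the blue stamp (178,257) is in the middle stub, between the orange screwdriver (154,260) and the yellow chisel (204,250). The pink and turquoise look-alikes stand in front of it. Top view: the stamp is at (360,185), the vise and cleat at about (215,165), and the white spots at about (222,155) and (209,182).

```bash
cat > m.py <<'E'
from h import *
import sys
def lab(mask):
    n,l,s,c=cv2.connectedComponentsWithStats(mask.astype(np.uint8)); return [(l==i) for i in range(1,n) if s[i,4]>6]
def rep(nm,mask,P):
    for m in lab(mask):
        q=P[m]; q=q[~np.isnan(q[:,0])]; v,u=np.nonzero(m)
        if len(q): print(nm,'px',u.mean().round(1),v.mean().round(1),'n',len(q),'med',np.median(q,0).round(4),'min',q.min(0).round(3),'max',q.max(0).round(3))
for n in('scene','top'):
    f=np.load(n+'0.npz'); im,P=f['im'],f['P']; print(n,f['C'])
    h=cv2.cvtColor(im,cv2.COLOR_BGR2HSV).astype(int); H,S,V=h[...,0],h[...,1],h[...,2]
    ok=(P[...,2]>0.06)&(P[...,2]<0.16)&(P[...,0]>.3)&(P[...,0]<.75)&(P[...,1]<-.1)
    rep('blue',ok&(H>100)&(H<128)&(S>90),P)
    rep('yellow',ok&(H>18)&(H<34)&(S>100),P); rep('orange',ok&(H>3)&(H<17)&(S>150),P)
    rep('turq',ok&(H>78)&(H<97)&(S>100),P); rep('pink',ok&(H>150)&(H<176)&(S>60),P)
    cl=(P[...,2]>0.165)&(P[...,2]<.26)&(P[...,0]>.4)&(P[...,0]<.85)&(P[...,1]>0)&(P[...,1]<.3)
    w=cl&(S<40)&(V>185); rep('white',w,P)
    g=cl&(S<60); rep('cleat',g,P)
    a,b=(130,230) if n=='scene' else (180,140); x,y=(270,140) if n=='scene' else (185,120)
    cv2.imwrite(f'pics/{n}c.png',np.hstack([cv2.resize(im[y:y+80,x:x+80],(390,390),interpolation=cv2.INTER_CUBIC),cv2.resize(im[(165 if n=='top' else 215):(165 if n=='top' else 215)+80,(320 if n=='top' else 130):][:,:80],(390,390),interpolation=cv2.INTER_CUBIC)]))
E
python3 m.py; python3 -c "
import cv2,numpy as np
cv2.imwrite('pics/crops.png',cv2.resize(np.vstack([cv2.imread('pics/scenec.png'),cv2.imread('pics/topc.png')]),(600,600)))"
```

```text
scene [ 1.29239552 -0.74470136  0.81553043]
blue px 178.4 253.0 n 157 med [ 0.5579 -0.3257  0.1101] min [ 0.548 -0.334  0.074] max [ 0.564 -0.314  0.147]
yellow px 154.2 223.2 n 30 med [ 0.4276 -0.3147  0.1347] min [ 0.413 -0.323  0.128] max [ 0.434 -0.307  0.138]
yellow px 130.2 238.7 n 46 med [ 0.4382 -0.4012  0.1322] min [ 0.427 -0.41   0.123] max [ 0.446 -0.39   0.136]
yellow px 175.9 237.7 n 34 med [ 0.5518 -0.3233  0.1575] min [ 0.541 -0.332  0.153] max [ 0.562 -0.312  0.16 ]
yellow px 203.0 250.2 n 304 med [ 0.5805 -0.2617  0.0887] min [ 0.548 -0.277  0.061] max [ 0.595 -0.231  0.134]
orange px 153.4 260.2 n 279 med [ 0.5381 -0.3926  0.1115] min [ 0.509 -0.405  0.066] max [ 0.546 -0.372  0.143]
turq px 133.1 250.9 n 138 med [ 0.4417 -0.4033  0.09  ] min [ 0.428 -0.411  0.06 ] max [ 0.448 -0.387  0.121]
pink px 156.6 236.3 n 119 med [ 0.4325 -0.3181  0.0902] min [ 0.421 -0.325  0.06 ] max [ 0.438 -0.305  0.121]
white px 296.9 164.0 n 40 med [0.5383 0.1785 0.1828] min [0.523 0.16  0.18 ] max [0.556 0.198 0.185]
white px 310.1 165.1 n 7 med [0.5769 0.2003 0.1856] min [0.575 0.19 
[... 1687 characters left out ...]
x 226.0 164.6 n 45 med [0.5916 0.127  0.1851] min [0.584 0.101 0.18 ] max [0.6   0.152 0.188]
white px 206.7 169.2 n 45 med [0.5786 0.1864 0.1848] min [0.569 0.161 0.18 ] max [0.586 0.212 0.19 ]
white px 209.6 181.9 n 99 med [0.5374 0.1771 0.1813] min [0.522 0.161 0.177] max [0.554 0.195 0.186]
cleat px 183.4 82.4 n 30 med [0.8484 0.2557 0.237 ] min [0.846 0.233 0.215] max [0.85  0.286 0.244]
cleat px 214.5 99.9 n 113 med [0.802  0.1624 0.2051] min [0.764 0.159 0.165] max [0.849 0.167 0.213]
cleat px 175.5 113.8 n 13 med [0.7673 0.2925 0.1773] min [0.766 0.284 0.165] max [0.77  0.3   0.184]
cleat px 215.8 165.1 n 1966 med [0.5906 0.1573 0.1876] min [0.499 0.083 0.174] max [0.67  0.231 0.236]
```

View pics/crops.png

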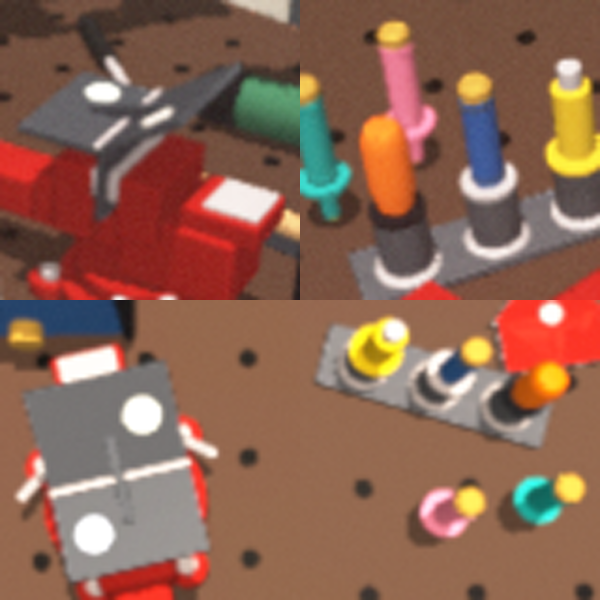

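The crops confirm it: the blue stamp is in the middle stub, and there are white spots on the seat and on the slope. The cleat yaw comes out at about 12°. Spot estimates are flat (0.537, 0.179, 0.180) and slope (0.633, 0.134, 0.209). The stamp axis is at about (0.548, -0.320), and the stub row lies at a yaw of about -15°. I'm moving above the stamp, with the fingers closing across the row.

Request:
jog_arm --pt "0 0 60 0 0 0" --pt "30 -60 85 0 0 -8" --pt "50 -120 85 0 0 -16" --pt "68 -180 85 0 0 -24" --pt "86 -240 85 0 0 -32" --pt "104 -300 85 0 0 -40" --pt "122 -360 85 0 0 -48" --pt "140 -420 85 0 0 -56" --pt "158 -480 85 0 0 -64" --pt "176 -540 85 0 0 -72" --pt "194 -600 85 0 0 -81" --pt "212 -660 85 0 0 -81"

```text
time_s: 1.6
ee_pos: [0.4779, -0.0328, 0.2993]
tcp_rot: [[0.251, 0.968, 0.0], [0.968, -0.251, 0.0], [0.0, 0.0, -1.0]]
force: [0.6, 1.0, 0.6]
finger_gap: 0.088
grasp_force: 0.0
```

Request:
jog_arm --pt "18 -60 0 0 0 0" --pt "36 -120 0 0 0 0" --pt "54 -180 0 0 0 0" --pt "67 -230 -10 0 0 0" --pt "67 -279 -40 0 0 0" --pt "67 -279 -70 0 0 0" --pt "67 -279 -70 0 0 0" --pt "67 -279 -70 0 0 0" --grip 0.8

```text
time_s: 2.6
ee_pos: [0.5452, -0.3095, 0.2303]
tcp_rot: [[0.25, 0.968, 0.001], [0.968, -0.25, -0.0], [-0.0, 0.001, -1.0]]
force: [-0.2, 0.0, 0.3]
finger_gap: 0.0704
grasp_force: 0.0
```

Run:
```python
from h import *
s=ctrl.sense(); print(s['time_s'],s['ee_pos'],s['tcp_rot'].round(4),s['q'].round(2))
A,_,_,_,_=cloud('scene','a.png'); B,_,_,_,_=cloud('top','b.png')
f=lambda I,u,v:cv2.resize(I[v:v+130,u:u+130],(390,390),interpolation=cv2.INTER_CUBIC)
cv2.imwrite('pics/ab.png',np.hstack([f(A,110,160),f(B,290,120)]))
```

```text
2.6 [ 0.54523897 -0.30954111  0.23031897] [[ 2.495e-01  9.684e-01  6.000e-04]
 [ 9.684e-01 -2.495e-01 -2.000e-04]
 [-1.000e-04  6.000e-04 -1.000e+00]] [-0.56  0.16  1.69  0.    1.28 -0.3 ]
```

View pics/ab.png

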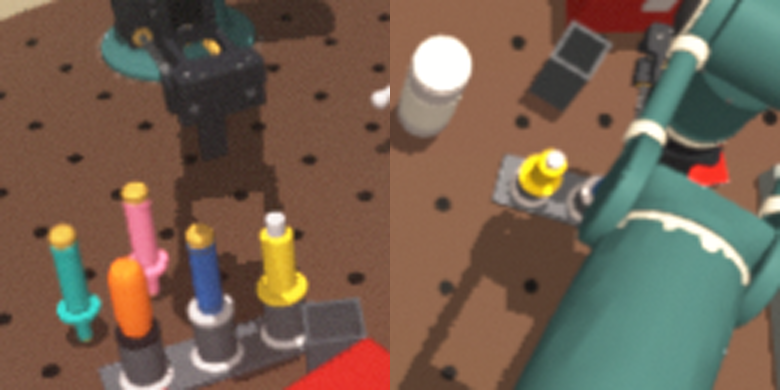

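Scene crop: the gripper hangs behind the stamp from this viewpoint and the blue stamp has its way clear. In the top crop the arm hides the stamp. The correction is +3, -11 mm. Next I descend and grip.

Request:
jog_arm --pt "3 -11 0 0 0 0" --pt "3 -11 -30 0 0 0" --pt "3 -11 -60 0 0 0" --pt "3 -11 -90 0 0 0" --pt "3 -11 -115 0 0 0" --pt "3 -11 -129 0 0 0" --pt "3 -11 -129 0 0 0" --pt "3 -11 -129 0 0 0"

```text
time_s: 3.7
ee_pos: [0.5489, -0.3215, 0.1019]
tcp_rot: [[0.25, 0.968, 0.002], [0.968, -0.25, -0.001], [-0.001, 0.002, -1.0]]
force: [-0.4, -0.1, 0.6]
finger_gap: 0.0705
grasp_force: 0.0
```

Request:
jog_arm --pt "0 0 0 0 0 0" --pt "0 0 0 0 0 0" --pt "0 0 0 0 0 0" --pt "0 0 0 0 0 0" --pt "0 0 0 0 0 0" --pt "0 0 0 0 0 0" --grip 0.0 --grip_force 30

```text
time_s: 4.45
ee_pos: [0.5478, -0.3208, 0.1005]
tcp_rot: [[0.25, 0.968, -0.0], [0.968, -0.25, 0.0], [0.0, -0.0, -1.0]]
force: [-0.3, -0.1, -0.4]
finger_gap: 0.0243
grasp_force: 30.0
```

Request:
jog_arm --pt "0 0 5 0 0 0" --pt "0 0 40 0 0 0" --pt "0 0 90 0 0 0" --pt "0 0 140 0 0 0" --pt "0 0 190 0 0 0" --pt "0 20 215 0 0 0" --pt "-2 70 215 0 0 0" --pt "-3 120 215 0 0 0" --pt "-4 170 215 0 0 0" --pt "-5 220 215 0 0 0" --pt "-6 270 215 0 0 0" --pt "-7 320 215 0 0 0" --grip_force 55

```text
time_s: 5.95
ee_pos: [0.5404, 0.0008, 0.3153]
tcp_rot: [[0.25, 0.968, -0.0], [0.968, -0.25, 0.0], [0.0, -0.0, -1.0]]
force: [0.6, -0.7, -2.6]
finger_gap: 0.0236
grasp_force: 55.0
```

Request:
jog_arm --pt "-1 50 0 0 0 0" --pt "-2 100 0 0 0 0" --pt "-3 145 0 0 0 0" --pt "-4 175 0 0 0 0" --pt "-4 180 0 0 0 0" --pt "-4 180 -20 0 0 0" --pt "-4 180 -20 0 0 0" --pt "-4 180 -20 0 0 0"

```text
time_s: 6.95
ee_pos: [0.5367, 0.178, 0.2948]
tcp_rot: [[0.251, 0.968, -0.001], [0.968, -0.251, -0.001], [-0.001, -0.001, -1.0]]
force: [0.2, 0.1, -2.4]
finger_gap: 0.0239
grasp_force: 55.0
```

Run:
```python
from h import *
s=ctrl.sense(); print(s['time_s'],s['ee_pos'],s['tcp_rot'].round(4),s['q'].round(2),s['force'],s['finger_gap'])
A,_,_,_,_=cloud('scene','c.png'); B,_,_,_,_=cloud('top','d.png')
f=lambda I,u,v,w:cv2.resize(I[v:v+w,u:u+w],(390,390),interpolation=cv2.INTER_CUBIC)
cv2.imwrite('pics/cd.png',np.hstack([f(A,250,100,100),f(B,150,110,100)]))
```

```text
6.95 [0.53668002 0.17804923 0.29476102] [[ 2.515e-01  9.679e-01 -1.300e-03]
 [ 9.679e-01 -2.515e-01 -5.000e-04]
 [-9.000e-04 -1.100e-03 -1.000e+00]] [ 0.28  0.02  1.74 -0.    1.39  0.53] [ 0.23751938  0.13531198 -2.41939533] 0.02386882425333186
```

View pics/cd.png

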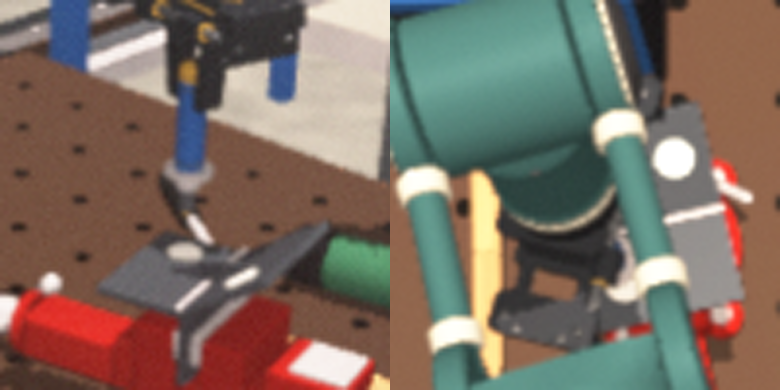

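The stamp hangs upright above the flat spot. In the scene crop the spot is at about (185,252) and the stamp collar at (187,178). In the top crop the slope spot shows at (674,158), but the arm hides the flat one. Next I'm comparing the stamp axis with the spot in the scene camera itself.

```bash
cat > k.py <<'E'
from h import *
def proj(n,X):
    c=camera_params(n); x=np.array(c['R'])@X+c['t']; a=x[:2]/x[2]; a=a*(1+c['k1']*(a@a)); return np.array([c['fx']*a[0]+c['cx'],c['fy']*a[1]+c['cy']])
def spot(n,u,v,z):
    f=np.load(n+'0.npz'); im=f['im'].astype(float).mean(2)
    m=np.zeros((384,512),bool); m[v-7:v+8,u-9:u+10]=1
    w=np.where(m,np.clip(im-150,0,70),0); l=cv2.connectedComponents((w>0).astype(np.uint8))[1]; w*=(l==l[v,u])
    V,U=np.mgrid[:384,:512]; p=np.array([(w*U).sum(),(w*V).sum()])/w.sum()
    # centroid ray
    i=p.round().astype(int); ray=f['ray'][i[1],i[0]]
    J=np.array([proj(n,onplane(f['C'],ray,z)+d)-proj(n,onplane(f['C'],ray,z)) for d in np.eye(3)[:2]*.001]).T
    X=onplane(f['C'],ray,z); X=X.copy(); X[:2]+=.001*np.linalg.solve(J,p-proj(n,X)); return p,X,(w>0).sum()
E
python3 - <<'E'
from k import *
for a in [('scene',297,164,.18),('top',210,182,.18),('scene',312,171,.2087),('top',222,150,.2087)]: print(a[0],*spot(*a))
s=ctrl.sense(); T=s['ee_pos']; 
im,d,P,ray,C=cloud('scene','e.png'); h=cv2.cvtColor(im,cv2.COLOR_BGR2HSV).astype(int)
ok=(abs(P[...,0]-T[0])<.04)&(abs(P[...,1]-T[1])<.04)&(P[...,2]>.2)&(P[...,2]<.35)
b=ok&(h[...,0]>100)&(h[...,0]<128)&(h[...,1]>90)
for r in range(110,165):
    u=np.nonzero(b[r])[0]
    if len(u)>2: print(r,u.min(),u.max(),'mid',u.mean(),end=' | ')
for z in(.32,.30,.28,.26,.2183): print(z,proj('scene',np.array([T[0],T[1],z])).round(1))
q=P[b]; print(np.median(q,0))
for z in(.205,.215,.225,.235): 
    m=ok&(abs(P[...,2]-z)<.005); print(z,m.sum(),np.median(P[m],0) if m.sum() else '', np.argwhere(m).mean(0)[::-1] if m.sum() else '')
E
```

```text
scene [297.89837808 162.88609915] [0.53153493 0.19076038 0.18      ] 64
top [209.60207999 182.03669145] [0.5376825  0.17840462 0.18      ] 129
scene [311.56032548 170.76739618] [0.6302113  0.13893697 0.2087    ] 24
top [222.38925433 150.14839762] [0.63216091 0.13588102 0.2087    ] 103
122 297 299 mid 298.0 | 123 296 299 mid 297.5 | 124 296 299 mid 297.5 | 125 296 299 mid 297.5 | 126 296 299 mid 297.5 | 127 296 299 mid 297.5 | 128 296 301 mid 298.5 | 129 296 302 mid 299.0 | 130 296 302 mid 299.0 | 131 296 302 mid 299.0 | 132 296 302 mid 299.0 | 133 296 302 mid 299.0 | 134 296 302 mid 299.0 | 135 296 302 mid 299.0 | 136 296 301 mid 298.5 | 137 296 301 mid 298.8 | 138 296 301 mid 298.8 | 139 296 301 mid 298.5 | 140 296 301 mid 298.5 | 141 296 301 mid 298.5 | 142 296 301 mid 298.5 | 143 297 300 mid 298.5 | 0.32 [298.8 125.9]
0.3 [298.5 131.7]
0.28 [298.2 137.4]
0.26 [297.9 143. ]
0.2183 [297.3 154.4]
[0.54489251 0.16890998 0.30079088]
0.205 0  
0.215 0  
0.225 8 [0.53935639 0.17436124 0.22591143] [297.25 153.  ]
0.235 11 [0.54052934 0.17517188 0.23385629] [297.81818182 150.63636364]
```

The stamp axis agrees with the TCP, and the flat spot at (0.5377, 0.1784) is within about 1 mm of it. Next I descend and press gradually.

Request:
jog_arm --pt "1 0.5 -10 0 0 0" --pt "1 0.5 -22 0 0 0" --pt "1 0.5 -32 0 0 0" --pt "1 0.5 -36 0 0 0" --pt "1 0.5 -38 0 0 0" --pt "1 0.5 -40 0 0 0" --pt "1 0.5 -41 0 0 0" --pt "1 0.5 -42 0 0 0" --pt "1 0.5 -43 0 0 0" --pt "1 0.5 -43 0 0 0"

```text
time_s: 8.35
ee_pos: [0.5382, 0.1798, 0.2531]
tcp_rot: [[0.25, 0.968, 0.001], [0.968, -0.25, 0.0], [0.001, 0.001, -1.0]]
force: [-1.0, 0.1, 3.4]
finger_gap: 0.0235
grasp_force: 55.0
```

Request:
jog_arm --pt "0 0 -1 0 0 0" --pt "0 0 -2 0 0 0" --pt "0 0 -3 0 0 0" --pt "0 0 -4 0 0 0" --pt "0 0 -5 0 0 0" --pt "0 0 -6 0 0 0" --pt "0 0 -7 0 0 0" --pt "0 0 -7 0 0 0"

```text
time_s: 9.35
ee_pos: [0.5384, 0.1799, 0.2466]
tcp_rot: [[0.25, 0.968, 0.001], [0.968, -0.25, 0.001], [0.001, 0.001, -1.0]]
force: [-2.1, 0.6, 7.0]
finger_gap: 0.0237
grasp_force: 55.0
```

Request:
jog_arm --pt "0 0 -1 0 0 0" --pt "0 0 -2 0 0 0" --pt "0 0 -2.5 0 0 0" --pt "0 0 -2.5 0 0 0"

```text
time_s: 9.85
ee_pos: [0.5384, 0.18, 0.2446]
tcp_rot: [[0.25, 0.968, 0.002], [0.968, -0.25, 0.001], [0.001, 0.002, -1.0]]
force: [-1.3, 0.7, 9.4]
finger_gap: 0.0235
grasp_force: 55.0
```

The force reached 11.8 N net of the weight, well past the firing point. Next I lift straight off and check the slope normal from the first cloud.

Request:
jog_arm --pt "0 0 -1 0 0 0" --pt "0 0 2 0 0 0" --pt "0 0 5 0 0 0" --pt "0 0 8 0 0 0" --pt "0 0 12 0 0 0" --pt "0 0 17 0 0 0" --pt "0 0 30 0 0 0" --pt "0 0 50 0 0 0" --pt "0 0 75 0 0 0" --pt "0 0 75 0 0 0"

```text
time_s: 11.1
ee_pos: [0.5396, 0.1801, 0.3217]
tcp_rot: [[0.25, 0.968, 0.006], [0.968, -0.25, 0.002], [0.003, 0.005, -1.0]]
force: [-1.0, 0.7, -2.9]
finger_gap: 0.0235
grasp_force: 55.0
```

Run:
```python
from h import *
s=ctrl.sense(); print(s['time_s'],s['ee_pos'],s['tcp_rot'][:,2],s['force'])
for n in('top','scene'):
    P=np.load(n+'0.npz')['P'].reshape(-1,3)
    y=np.radians(12.4); R=np.array([[np.cos(y),np.sin(y)],[-np.sin(y),np.cos(y)]]); o=np.array([.6322,.1359])-R.T@[.041,-.031]
    c=(P[:,:2]-o)@R.T
    m=(c[:,0]>.012)&(c[:,0]<.068)&(abs(c[:,1])<.055)&(abs(c[:,1])>.01)&(abs(P[:,2]-.18-c[:,0]*.7)<.02)
    q=P[m]; A=np.c_[q[:,:2],np.ones(len(q))]; k=np.linalg.lstsq(A,q[:,2],rcond=None)[0]
    r=q[:,2]-A@k; k=np.linalg.lstsq(A[abs(r)<.006],q[abs(r)<.006,2],rcond=None)[0]
    print(n,m.sum(),'slope',np.degrees(np.arctan(np.hypot(*k[:2]))),'yaw',np.degrees(np.arctan2(k[1],k[0])),'z at spot',k@[.6322,.1359,1])
P=np.load('top0.npz')['P']; im=np.load('top0.npz')['im']
m=(P[...,2]>.172)&(P[...,2]<.25)&(abs(P[...,0]-.585)<.11)&(abs(P[...,1]-.157)<.09)&(im.max(2).astype(int)-im.min(2)<50)
r=cv2.minAreaRect(P[m][:,:2].astype(np.float32)*1000); print(r)
```

```text
11.1 [0.53960489 0.18014701 0.32169616] [ 0.00590502  0.00166989 -0.99998117] [-1.04885445  0.66502038 -2.8543939 ]
top 615 slope 34.62149862971358 yaw 12.761324635703662 z at spot 0.21037043254855822
scene 111 slope 35.33881629061741 yaw 12.943063294784409 z at spot 0.21198795208974
((584.4508056640625, 156.15725708007812), (156.12490844726562, 120.14485168457031), 12.621185302734375)
```

Yaw is 12.6° and the slope is 35°. I'm tilting and moving to a 40 mm standoff along the slope normal.

Request:
jog_arm --pt "0 -10 5 1.52 -6.84 0" --pt "5 -20 5 3.04 -13.7 0" --pt "10 -30 5 4.56 -20.5 0" --pt "18 -45 5 6.08 -27.4 0" --pt "28 -58 0 7.6 -34.2 0" --pt "28 -58 -16 7.6 -34.2 0" --pt "28 -58 -16 7.6 -34.2 0" --pt "28 -58 -16 7.6 -34.2 0" --pt "28 -58 -16 7.6 -34.2 0"

```text
time_s: 12.22
ee_pos: [0.5669, 0.1223, 0.3032]
tcp_rot: [[0.169, 0.81, 0.561], [0.95, -0.285, 0.125], [0.261, 0.512, -0.818]]
force: [-0.6, 0.1, -1.6]
finger_gap: 0.0238
grasp_force: 55.0
```

Run:
```python
from k import *
s=ctrl.sense(); T=s['ee_pos']; R=s['tcp_rot']; print(s['time_s'],T,R.round(4),s['q'].round(2),s['force'])
y=np.radians(12.6);n=np.array([-np.sin(.6109)*np.cos(y),-np.sin(.6109)*np.sin(y),np.cos(.6109)])
S=np.array([.632,.1357,.2087]); print('tilt err deg',np.degrees(np.arccos(-R[:,2]@n)))
D=T+.0765*R[:,2]; e=D-S; print('die-spot',e,'along n',e@n,'lateral',e-(e@n)*n)
im,d,P,ray,C=cloud('scene','f.png'); B,_,_,_,_=cloud('top','g.png')
f=lambda I,u,v,w:cv2.resize(I[v:v+w,u:u+w],(390,390),interpolation=cv2.INTER_CUBIC)
cv2.imwrite('pics/fg.png',np.hstack([f(im,250,100,100),f(B,150,110,100)]))
print([proj('scene',X).round(1) for X in (D,S,T)],[proj('top',X).round(1) for X in (D,S,T)])
```

```text
12.225 [0.56688095 0.12233079 0.30319914] [[ 0.1688  0.8105  0.5609]
 [ 0.9505 -0.2846  0.1251]
 [ 0.261   0.512  -0.8184]] [ 0.14 -0.36  2.16  0.07  0.73  0.36] [-0.6383381   0.05974928 -1.61998439]
tilt err deg 0.07704173594142955
die-spot [-0.02221006 -0.00379867  0.03189344] along n 0.03903324454545138 lateral [-3.59618060e-04  1.08548431e-03 -7.99459668e-05]
[array([305.7, 160.3]), array([311.4, 171.3]), array([294. , 138.6])] [array([222.7, 154.2]), array([222.4, 150.2]), array([224. , 162.6])]
```

View pics/fg.png

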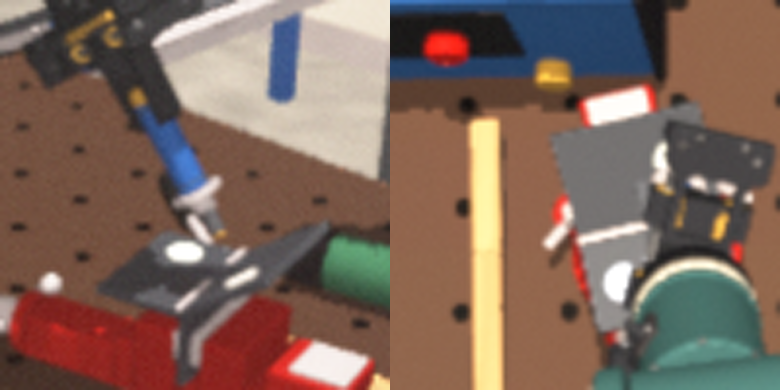

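Scene crop: the brass die tip is at (220,233), i.e. px (306.4,159.7), against a projection of (305.7,160.3). It lines up with the slope spot. In the top crop the gripper partly hides the slope spot at (662,158), and the flat spot shows at (618,283). Next I press along the normal.

Request:
jog_arm --pt "5.6 0 -8.2 0 0 0" --pt "11.2 1.5 -16.4 0 0 0" --pt "18 3 -26.2 0 0 0" --pt "20.2 3.5 -29.4 0 0 0" --pt "21.3 3.75 -31.1 0 0 0" --pt "22.4 4 -32.7 0 0 0" --pt "23 4.1 -33.5 0 0 0" --pt "23.6 4.25 -34.4 0 0 0" --pt "24.1 4.4 -35.2 0 0 0" --pt "24.7 4.5 -36 0 0 0" --pt "24.7 4.5 -36 0 0 0"

```text
time_s: 13.7
ee_pos: [0.5903, 0.1263, 0.2663]
tcp_rot: [[0.17, 0.811, 0.56], [0.95, -0.285, 0.125], [0.261, 0.511, -0.819]]
force: [-6.4, -0.8, 2.3]
finger_gap: 0.0237
grasp_force: 55.1
```

```bash
cat > s.py <<'E'
from h import *
s=ctrl.sense(); T=s['ee_pos']; R=s['tcp_rot']
y=np.radians(12.6);n=np.array([-np.sin(.6109)*np.cos(y),-np.sin(.6109)*np.sin(y),np.cos(.6109)])
S=np.array([.632,.1357,.2087]);e=T+.0765*R[:,2]-S; print('tilt',np.degrees(np.arccos(-R[:,2]@n)),'along n',e@n,'lat',e-(e@n)*n,'Fn',(s['force']+[0,0,2.4])@n,'F',s['force'])
E
python3 s.py
```

```text
tilt 0.03410419910915057 along n -0.004775286994317002 lat [-0.0015238  -0.0005016  -0.00111798] Fn 7.50666422336754 F [-6.37346353 -0.79874434  2.28656229]
```

Request:
jog_arm --pt "0.4 0.1 -0.95 0 0 0" --pt "0.8 0.2 -1.9 0 0 0" --pt "1.2 0.3 -2.8 0 0 0" --pt "1.6 0.35 -3.7 0 0 0" --pt "2 0.45 -4.65 0 0 0" --pt "2.4 0.55 -5.6 0 0 0" --pt "2.4 0.55 -5.6 0 0 0"

```text
time_s: 14.58
ee_pos: [0.5931, 0.1269, 0.2619]
tcp_rot: [[0.169, 0.81, 0.562], [0.95, -0.285, 0.125], [0.261, 0.513, -0.818]]
force: [-8.3, -1.5, 5.5]
finger_gap: 0.0237
grasp_force: 55.1
```

```bash
python3 s.py
```

```text
tilt 0.12018927720657911 along n -0.010082057510858987 lat [-0.00154176 -0.00055118 -0.00113782] Fn 11.344370261410871 F [-8.28973256 -1.54282769  5.54841817]
```

Request:
jog_arm --pt "0.4 0.1 -0.8 0 0 0" --pt "0.8 0.2 -1.6 0 0 0" --pt "0.8 0.2 -1.6 0 0 0" --pt "0.8 0.2 -1.6 0 0 0"

```text
time_s: 15.08
ee_pos: [0.594, 0.1271, 0.2606]
tcp_rot: [[0.169, 0.81, 0.562], [0.95, -0.285, 0.125], [0.261, 0.513, -0.818]]
force: [-8.8, -0.8, 5.0]
finger_gap: 0.0235
grasp_force: 55.1
```

```bash
python3 s.py
```

```text
tilt 0.14189017014040314 along n -0.011623390628074621 lat [-0.00152087 -0.00049343 -0.00111473] Fn 11.060425755715455 F [-8.81322905 -0.78555958  4.95970058]
```

Travel reached about 11.6 mm at about 11 N with no lateral motion. Next I lift straight off along the normal.

Request:
jog_arm --pt "-1.7 -0.4 2.5 0 0 0" --pt "-3.4 -0.8 4.9 0 0 0" --pt "-5 -1.1 7.4 0 0 0" --pt "-6.7 -1.5 9.8 0 0 0" --pt "-8.4 -1.9 12.3 0 0 0" --pt "-10.1 -2.2 14.7 0 0 0" --pt "-14 -3.1 20.4 0 0 0" --pt "-22.4 -5 32.7 0 0 0" --pt "-33.7 -7.5 49.1 0 0 0" --pt "-33.7 -7.5 49.1 0 0 0"

```text
time_s: 16.32
ee_pos: [0.5608, 0.1195, 0.3112]
tcp_rot: [[0.169, 0.808, 0.565], [0.95, -0.286, 0.125], [0.262, 0.515, -0.816]]
force: [0.7, -0.4, -2.6]
finger_gap: 0.024
grasp_force: 55.0
```

```bash
python3 s.py
python3 - <<'E'
from k import *
s=ctrl.sense();print(s['time_s'],s['ee_pos'])
im,d,P,ray,C=cloud('scene','i.png'); B,_,_,_,_=cloud('top','j.png')
f=lambda I,u,v,w:cv2.resize(I[v:v+w,u:u+w],(390,390),interpolation=cv2.INTER_CUBIC)
cv2.imwrite('pics/ij.png',np.hstack([f(im,270,120,70),f(B,185,130,70)]))
E
```

```text
tilt 0.33239524666134396 along n 0.04938857249446461 lat [-0.00038183 -0.00048701 -0.00033534] Fn -0.46283142287903106 F [ 0.66461031 -0.35620505 -2.5652481 ]
16.325 [0.56078091 0.11946571 0.31123308]
```

View pics/ij.png

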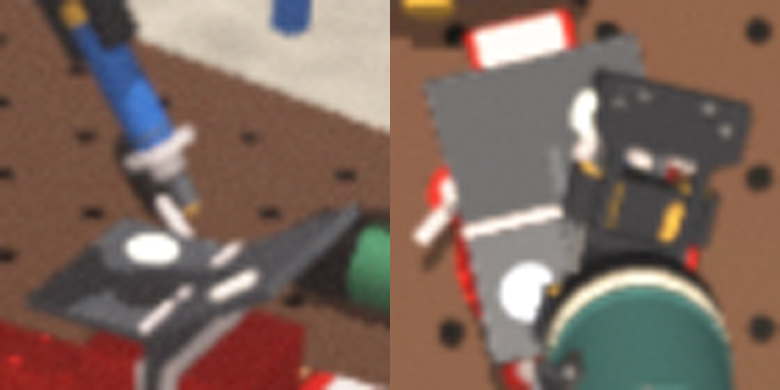

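The stamp has come away cleanly and still sits straight in the grip. Both white spots look unobstructed: flat at (152,248) and slope at (232,287) in the scene crop. Next I level the stamp and return to above its stub.

Request:
jog_arm --pt "-5 -10 20 -1.52 6.84 0" --pt "-10 -30 20 -3.04 13.7 0" --pt "-10 -70 20 -4.56 20.5 0" --pt "-10 -110 20 -6.08 27.4 0" --pt "-10 -150 20 -7.6 34.2 0" --pt "-10 -200 20 -7.6 34.2 0" --pt "-10 -250 20 -7.6 34.2 0" --pt "-10 -300 20 -7.6 34.2 0" --pt "-10 -350 10 -7.6 34.2 0" --pt "-12 -400 10 -7.6 34.2 0" --pt "-13 -430 10 -7.6 34.2 0" --pt "-13 -441 10 -7.6 34.2 0"

```text
time_s: 17.92
ee_pos: [0.547, -0.3234, 0.3164]
tcp_rot: [[0.252, 0.968, -0.001], [0.968, -0.252, 0.001], [0.0, -0.001, -1.0]]
force: [0.2, 0.3, -2.8]
finger_gap: 0.024
grasp_force: 55.0
```

Request:
jog_arm --pt "0 0 0 0 0 0" --pt "0 0 0 0 0 0" --pt "0 0 0 0 0 0"

```text
time_s: 18.3
ee_pos: [0.5475, -0.3203, 0.3182]
tcp_rot: [[0.249, 0.969, 0.0], [0.969, -0.249, 0.0], [0.0, 0.0, -1.0]]
force: [-0.3, 0.1, -1.9]
finger_gap: 0.0233
grasp_force: 55.0
```

Run:
```python
from h import *
from scipy.spatial.transform import Rotation as Q
s=ctrl.sense();R=s['tcp_rot'];print(s['time_s'],s['ee_pos'],R.round(4),'to go mm',(np.array([.5478,-.3208,.1005])-s['ee_pos'])*1000)
print('level rotvec deg',np.degrees(np.cross(R[:,2],[0,0,-1])))
im,d,P,ray,C=cloud('scene','l.png'); T=s['ee_pos']
h=cv2.cvtColor(im,cv2.COLOR_BGR2HSV).astype(int)
b=(h[...,0]>100)&(h[...,0]<128)&(h[...,1]>90)&(np.abs(P-T).max(2)<.06)
q=P[b]; print(b.sum(),q.min(0),q.max(0)); z=q[:,2]
for lo in np.arange(z.min(),z.max(),.012):
    k=q[(z>=lo)&(z<lo+.012)]; print(lo.round(3),len(k),np.median(k,0).round(4))
```

```text
18.3 [ 0.54746985 -0.32031445  0.31815437] [[ 2.485e-01  9.686e-01  4.000e-04]
 [ 9.686e-01 -2.485e-01  1.000e-04]
 [ 2.000e-04  4.000e-04 -1.000e+00]] to go mm [   0.33015128   -0.4855481  -217.65436795]
level rotvec deg [-0.00505812  0.02421548  0.        ]
213 [ 0.54163351 -0.33424231  0.28587038] [ 0.56556135 -0.30911507  0.36375764]
0.286 37 [ 0.5569 -0.326   0.2922]
0.298 39 [ 0.5572 -0.3245  0.3037]
0.31 41 [ 0.5575 -0.327   0.3159]
0.322 45 [ 0.5566 -0.3257  0.328 ]
0.334 26 [ 0.5543 -0.3296  0.3383]
0.346 17 [ 0.5511 -0.3319  0.3518]
0.358 8 [ 0.5514 -0.3312  0.3613]
```

Request:
jog_arm --pt "0 0 -50 0 0 0" --pt "0 0 -100 0 0 0" --pt "0 0 -145 0 0 0" --pt "0 0 -170 0 0 0" --pt "0 0 -185 0 0 0" --pt "0 0 -198 0 0 0" --pt "0 0 -207 0 0 0" --pt "0 0 -212 0 0 0" --pt "0 0 -215 0 0 0" --pt "0 0 -215 0 0 0" --pt "0 0 -215 0 0 0"

```text
time_s: 19.73
ee_pos: [0.5474, -0.3218, 0.1034]
tcp_rot: [[0.25, 0.968, 0.001], [0.968, -0.25, -0.0], [-0.0, 0.001, -1.0]]
force: [0.5, 0.2, -1.8]
finger_gap: 0.0236
grasp_force: 55.0
```

Request:
jog_arm --pt "0 0 -1 0 0 0" --pt "0 0 -2 0 0 0" --pt "0 0 -3 0 0 0" --pt "0 0 -3 0 0 0"

```text
time_s: 20.23
ee_pos: [0.5472, -0.3217, 0.1005]
tcp_rot: [[0.25, 0.968, 0.0], [0.968, -0.25, -0.0], [-0.0, 0.0, -1.0]]
force: [-1.2, 1.0, 2.2]
finger_gap: 0.0237
grasp_force: 55.0
```

The collar is seated, with about 4 N upward. Now I release and retreat.

Request:
jog_arm --pt "0 0 0 0 0 0" --pt "0 0 0 0 0 0" --pt "0 0 0 0 0 0" --pt "0 0 0 0 0 0" --pt "0 0 0 0 0 0" --grip 0.8

```text
time_s: 20.85
ee_pos: [0.5471, -0.3215, 0.0998]
tcp_rot: [[0.25, 0.968, -0.0], [0.968, -0.25, 0.0], [0.0, -0.0, -1.0]]
force: [-0.2, 0.4, -0.1]
finger_gap: 0.0699
grasp_force: 0.0
```

Request:
jog_arm --pt "0 0 10 0 0 0" --pt "0 0 30 0 0 0" --pt "0 0 60 0 0 0" --pt "0 0 110 0 0 0" --pt "0 0 160 0 0 0" --pt "-20 50 190 0 0 0" --pt "-40 100 190 0 0 0" --pt "-60 150 190 0 0 0" --pt "-80 200 190 0 0 0" --pt "-80 200 190 0 0 0" --pt "-80 200 190 0 0 0"

```text
time_s: 22.22
ee_pos: [0.4677, -0.1219, 0.2915]
tcp_rot: [[0.249, 0.968, 0.003], [0.968, -0.249, -0.001], [-0.001, 0.003, -1.0]]
force: [0.2, 0.3, -0.3]
finger_gap: 0.0706
grasp_force: 0.0
```

Run:
```python
from h import *
im,d,P,ray,C=cloud('scene','n.png'); B,_,_,_,_=cloud('top','o.png'); print(ctrl.sense()['time_s'])
cv2.imwrite('pics/no.png',np.hstack([cv2.resize(im,(400,300)),cv2.resize(B,(400,300))]))
cv2.imwrite('pics/no.png',np.vstack([cv2.imread('pics/no.png'),np.hstack([cv2.resize(im[190:290,100:233],(400,300)),cv2.resize(B[120:220,280:413],(400,300))])]))
h=cv2.cvtColor(im,cv2.COLOR_BGR2HSV).astype(int)
b=(h[...,0]>100)&(h[...,0]<128)&(h[...,1]>90)&(np.abs(P-[.548,-.32,.11]).max(2)<.05)
print(b.sum(),np.median(P[b],0),P[b].min(0),P[b].max(0))
```

```text
22.325
155 [ 0.5570958  -0.32707831  0.11083672] [ 0.5477419  -0.33525078  0.07359745] [ 0.56326829 -0.31210468  0.14761366]
```

View pics/no.png

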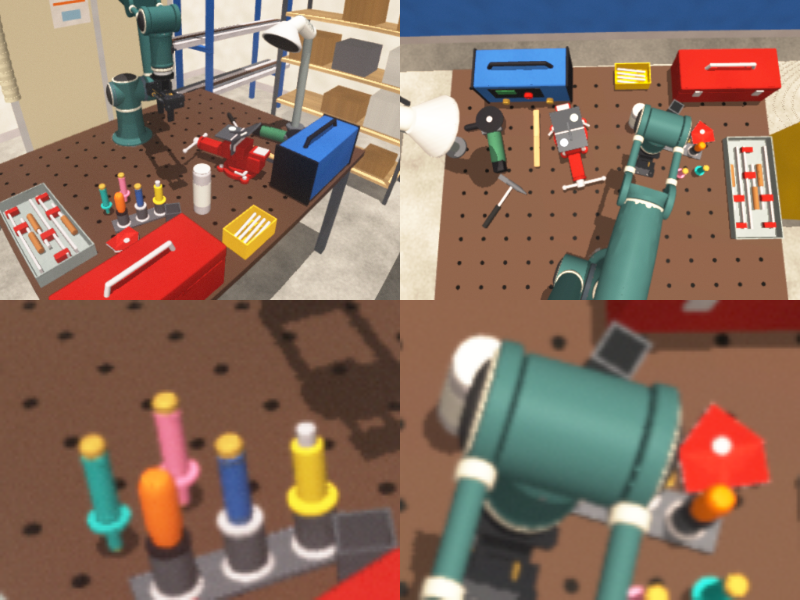

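The stamp stands upright in its stub, blue at (232,490) in the lower-left panel. Its measured pose matches the start, everything else looks unmoved, and the arm is clear.

```bash
python3 -c "
from plant import ctrl
print(ctrl.close_job())"
```

```text
the job is handed in; nothing more can be done
None
```

I struck the stamp on the flat spot and then the sloping spot, stood it back upright in its own stub and handed the job in at about 22 s; force and travel were past the firing point both times, but I couldn't make out the marks in the pictures.

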